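# Load the masking tape into its dispenser stand

## Task

Take the spindle by its orange handle out of the blue tape-dispenser stand, push it through the hole of the masking-tape roll that stands on edge in the wooden rest, and lift the roll out on the spindle. Carry it over and lay the spindle back level in both V notches of the stand, so that the roll hangs on it between the two cheeks; do not let the roll drop onto the bench, and leave the other things where they are.

Things in the scene. Friction and masses are not known exactly. Their poses are not given: they have to be found in the camera images.
- stand: blue steel tape stand, fixed. Origin: centre of underside on the bench; z up, x along the spindle's lie. Base 124 (x) x 130 x 10 mm. Two cheeks 14 mm thick, inner faces at x = +/-32.5 mm, 85 mm wide, top at z = 87 mm, each with an open 45-degree V notch (56 mm wide at the mouth, lowest point z = 59.5 mm, y = 0). Low blade at y = -61 mm, up to z = 42 mm. Stand and rest may swap places.
- stand_seat (a point): point 85 mm above the stand's origin, midway between the cheeks: where the spindle's origin lies when the spindle is seated centrally in both notches. Axes as the stand's.
- spindle: loose spindle, 0.15 kg, at the start in the notches, handle on the stand's -x side. Origin on its axis (at stand_seat); x from handle to free tip. Aluminium bar 36 mm dia, x = -56.5 to 61.5 mm (tip); black collar 50 mm dia, x = -61.5 to -56.5; orange square handle 24 x 24 mm, sides along y and z (z up), x = -131.5 to -61.5. Mass centre about x = -7 mm. Either way round will do in the stand.
- spindle_handle (a point): middle of the spindle's orange handle, 96.5 mm from the spindle's origin, on the axis. Axes as the spindle's.
- roll_rest: wooden rest, fixed, holding the roll on edge. Origin: centre of underside; z up; x along the roll's bore. Base 70 (x) x 126 x 15 mm; two fences across x, 31 mm apart, up to z = 32 mm; two chocks up to z = 27 mm, 34.5 mm either side of the middle in y, stop it rolling. Nothing stands before the bore above z = 32 mm; the roll lifts straight up.
- tape_roll: loose cream roll of masking tape, 101 mm outside diameter, 25 mm wide, bore about 60 mm (take 56 mm as free), about 0.11 kg. Its own z axis is the bore axis, level while the roll stands on edge; origin in the middle of one flat face.
- tape_centre (a point): centre of the roll, in the middle of its bore; about 66 mm above the bench while in the rest, level with the middle of the rest. When the roll hangs on the spindle this point is about 12 mm below the spindle's axis.
- sanding_block: loose bystander: brown sanding block, 126 x 97 x 24 mm, flat on the bench; origin at centre of its underside. To be left alone.
- tape_measure: loose bystander: yellow tape measure beside the grey drawer cabinet (not the one far to the right), 60 x 80 x 66 mm; origin at its underside. To be left alone.
- pencil: loose bystander: red carpenter's pencil, 178 x 44 x 9 mm as it lies, in front of the stand and rest (not the one far to the right); origin at its underside. To be left alone.
There are look-alikes about, which are no part of the job. What is shaped like the tape_roll but red or yellow is not meant.

How it is judged (in metres and radians):
On the way:
1. the roll hangs on the spindle, lifted at least 30 mm out of the rest, and the fingers do not touch the roll (x of tape_centre in the frame of spindle between -0.045 and 0.045 m and z of tape_centre in the frame of roll_rest above 0.0955 m and contact force between tape_roll and spindle above 0.3 N and contact force between the fingers and tape_roll below 0.2 N), for 0.3 s.
At the end, for the whole second after the job is handed in: Spindle at rest in both notches: origin within 13 mm along, 6 mm across and 4 mm in height of stand_seat, axis within 0.06 rad of the stand's x, handle on either side. Roll at rest, hanging on it: centre within 22.5 mm along, 20 mm across, 60 to 80 mm above the bench (x of spindle in the frame of stand between -0.013 and 0.013 m and y of spindle in the frame of stand between -0.006 and 0.006 m and z of spindle in the frame of stand between 0.081 and 0.089 m and angle between the x axis of spindle and the x axis of stand, either way round below 0.06 rad and x of tape_centre in the frame of stand between -0.0225 and 0.0225 m and y of tape_centre in the frame of stand between -0.02 and 0.02 m and z of tape_centre in the frame of stand between 0.06 and 0.08 m and contact force between tape_roll and spindle above 0.3 N and linear speed of spindle below 0.02 m/s and linear speed of tape_roll below 0.03 m/s); the robot touches nothing.
It fails at once if the roll falls onto the bench (height (world z) of tape_centre below 0.045 m).
It fails at once if the sanding block is moved more than 20 mm (distance of sanding_block from where it was at the start of the episode above 0.02 m).
It fails at once if the tape measure is moved more than 20 mm (distance of tape_measure from where it was at the start of the episode above 0.02 m).
It fails at once if the pencil is moved more than 20 mm (distance of pencil from where it was at the start of the episode above 0.02 m).
It also fails if it takes over 64 s, if anything falls off the work surface, if the arm or the gripper's body presses on something with over 40 N, if the wrist force passes 120 N, or if a joint passes its speed limit or range.

## Robot

A 6-joint arm with a two-finger parallel gripper is mounted at the origin on a cart in front of the work surface, level with it; the furniture and walls round the work are solid. World frame = base frame: x ahead of the robot, y to its left, z up, the work surface at z = 0. Lengths are in mm, angles in rad, forces in N, time in s.
With the tool pointing down it reaches from about 275 to 975 mm from the base axis. Payload 8.4 kg.
Tool frame: the origin (TCP) lies midway between the tips of the shut fingers; the grasp point (between the pads) lies 19 mm behind it; z points along the fingers, y is the line along which they close (so a half turn about z gives the same grasp; the last joint's range is limited). The gripper opens to 92 mm and grips with 3 to 60 N. Pads are 20 mm wide; open, the fingers measure 128 mm over their backs; the gripper's body (75 mm by 189 mm) begins 69 mm behind the grasp point.
Start: joints at [1.341, 0.353, 1.633, -0, 1.155, -0.002], TCP at [141.145, 608.856, 214.583] pointing down, gripper open.
Joint ranges: [-2.63, 2.63], [-0.92, 2.1], [0.06, 2.66], [-1.3, 4.44], [0, 2.69], [-3.02, 3.02]. Speed limits (rad/s): [2.22, 2.22, 2.79, 3.14, 3.14, 3.14].

## Interface

Orientations are given as a 3x3 rotation matrix whose columns are the frame's x, y, z axes.
In Python, from workcell import move_to, servo_line, goto_joints, set_gripper, sleep, ik, state, grab_frame, camera_info, Unreachable, job_done gives the robot as it stands. Calls block until the motion is done:
- move_to(position, orientation): joint-space move of the TCP to a pose.
- servo_line(position, attitude=None, max_speed=150, stop_force=None): straight line of the TCP; attitude=None keeps the orientation; max_speed is the mean speed in mm/s. With stop_force (N) it stops when the force on the tool has changed by that much, and returns True; else False.
- goto_joints(angles): joint-space move.
- set_gripper(opening): finger opening in mm; the grip force is fixed at half the most; returns when the fingers have stopped.
- sleep(seconds).
- ik(position, orientation): joint angles nearest the present ones, or None.
- state(): the state.
- grab_frame(name): name is "side" or "top" or "wrist"; returns (picture, depth): 420x560x3 uint8, red, green, blue; 420x560 float32, mm along the optical axis (not along the pixel's ray), 0 where there is no reading.
- camera_info(name): a dict with "mtx" (3x3 intrinsics, pixels), "xyz" and "rotation" of the camera in the world. Camera axes: x right, y down, z forward; pixel columns grow to the right and rows downward; lengths in mm; the calibration is good to about 2 mm. A picture is of the moment at which its call begins: read the wrist's pose just before it. camera_info takes no time and is no camera call; for the wrist camera it gives the pose at the moment of the call.
A pose or a line that the arm cannot do raises Unreachable and nothing moves.
- job_done(): hands the job in; it is judged then, once.
The state is a dict: "clock": time; "joints": joint angles; "qvel": joint speeds; "effort": joint torques, N m; "tool_pos": TCP position; "eef_rot": TCP orientation; "contact_force": force on the tool from outside, world axes, zero at the start; "moment": the same for the moment, N m; "opening": finger opening in mm; "finger_force": force on a finger pad.
Only numpy, scipy, OpenCV 4.12 (cv2) and the standard library are available. Lean on these libraries where they do the work, as an engineer would, in place of code of your own. Each camera call takes 0.05 s, during which the arm holds its last target. There are 200 camera calls.

## Working session

There is one attempt and no reset: what is moved stays moved. The work goes in short steps, each a Python script; the robot and the scene stay as the last script left them, time stands still between calls to the robot, and variables do not carry over. Pictures are saved under pics/ and viewed, at most 10 in all, crops included, and the job is handed in when it is done.

```bash
mkdir -p pics; ls
cat > h.py <<'E'
import numpy as np, cv2
from workcell import *
def cloud(name):
    ci=camera_info(name); im,d=grab_frame(name)
    K=np.array(ci["mtx"]);R=np.array(ci["rotation"]);t=np.array(ci["xyz"])
    v,u=np.indices(d.shape)
    p=np.stack([(u-K[0,2])/K[0,0]*d,(v-K[1,2])/K[1,1]*d,d],-1)@R.T+t
    p[d==0]=np.nan
    return im,p
E
python3 - <<'E'
from h import *
for n in("top","side"):
    im,p=cloud(n); np.savez(f"{n}.npz",im=im,p=p); cv2.imwrite(f"pics/{n}0.png",im[:,:,::-1]); print(camera_info(n))
s=state(); print(s["clock"],s["opening"],s["eef_rot"])
E
```

```text
pics
{'mtx': array([[385.10395343,   0.        , 279.22257764],
       [  0.        , 385.10395343, 214.25451416],
       [  0.        ,   0.        ,   1.        ]]), 'xyz': array([ 266.31826396,  -99.64013181, 1134.17371066]), 'rotation': array([[ 0.10444431, -0.96973963,  0.22067269],
       [-0.99452934, -0.10221274,  0.02153953],
       [ 0.00166783, -0.22171515, -0.97511005]])}
{'mtx': array([[403.11835622,   0.        , 282.96174528],
       [  0.        , 403.11835622, 214.53892381],
       [  0.        ,   0.        ,   1.        ]]), 'xyz': array([ 498.18578716, -926.60663057,  517.18310714]), 'rotation': array([[ 0.99985156, -0.01685524,  0.00357281],
       [-0.01075215, -0.44835996,  0.89378842],
       [-0.01346311, -0.89369416, -0.44847464]])}
0.1 91.66127041410176 [[-9.74175934e-01  2.25790081e-01 -2.99143315e-04]
 [ 2.25790277e-01  9.74175251e-01 -1.15395345e-03]
 [ 3.08667715e-05 -1.19169733e-03 -9.99999289e-01]]
```

View pics/top0.png

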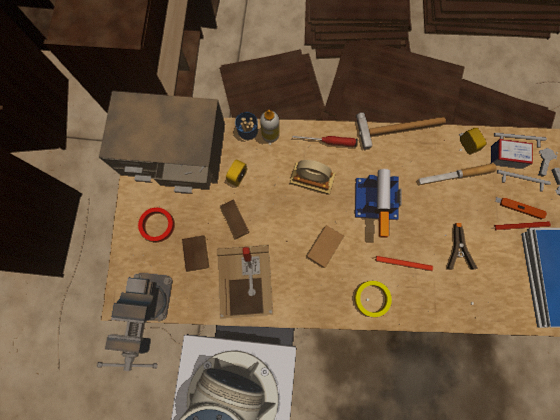

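View pics/side0.png

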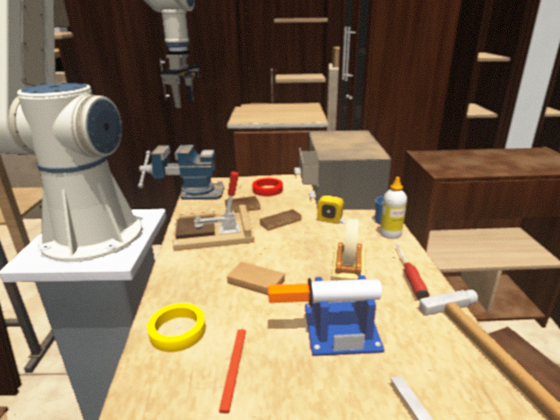

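Cream-roll candidates in the top view are the cream roll on edge at (314,174), the red ring at (156,225) and the yellow ring at (373,299). I choose the cream one in the wooden rest. The spindle is at (384,200), in the blue stand, with its orange handle toward the robot. Side view: the roll is at (350,240) and the spindle at (325,290).

Run:
```python
from h import *
d=np.load("top.npz");im,p=d["im"],d["p"]
c=cv2.resize(im[120:260,270:430],(800,700))[:600]; cv2.imwrite("pics/crop.png",c[:,:,::-1])
for u,v in((314,165),(325,245),(384,190),(384,225),(236,172),(400,264)): print((u,v),p[v,u].round(),im[v,u])
# side cloud too
for n in("top","side"):
    d=np.load(n+".npz");im,p=d["im"],d["p"]
    hsv=cv2.cvtColor(im,cv2.COLOR_RGB2HSV); H,S,V=[hsv[...,i].astype(int) for i in range(3)]
    X,Y,Z=p[...,0],p[...,1],p[...,2]
    c0=np.load("top.npz")["p"][225,384]
    near=np.hypot(X-c0[0],Y-c0[1])<250
    def desc(nm,m):
        q=p[m]; 
        if len(q)<10: print(n,nm,len(q));return
        r=cv2.minAreaRect(q[:,:2].astype(np.float32))
        print(n,nm,len(q),"med",np.median(q,0).round(1),"min",np.percentile(q,2,0).round(1),"max",np.percentile(q,98,0).round(1),"rect",np.round(r[0],1),np.round(r[1],1),round(r[2],1))
    blue=near&(H>100)&(H<130)&(S>120)
    desc("blue",blue&(Z>0)); desc("bluebase",blue&(Z>3)&(Z<18)); desc("cheek",blue&(Z>70))
    desc("orange",near&(H<18)&(S>180)&(Z>85)&(Z<110))
    desc("bar",near&(S<60)&(V>100)&(Z>85)&(Z<110))
    r0=np.load("top.npz")["p"][165,314]
    nr=np.hypot(X-r0[0],Y-r0[1])<100
    desc("roll",nr&(Z>45)); desc("rolltop",nr&(Z>105)); desc("rest",nr&(Z>22)&(Z<36))
```

```text
(314, 165) [ 648. -159.  114.] [184 159 119]
(325, 245) [ 440. -217.   25.] [138  96  58]
(384, 190) [ 600. -361.  101.] [187 179 175]
(384, 225) [ 502. -367.   94.] [190 112  18]
(236, 172) [620.  62.  67.] [184 143  27]
(400, 264) [ 410. -440.    9.] [147  46  22]
top blue 541 med [ 599.8 -325.4   10.8] min [ 543.2 -423.5    5.8] max [ 655.2 -298.7   90. ] rect [ 602.  -362.1] [120.4 126.5] 2.3
top bluebase 414 med [ 600.9 -320.3   10. ] min [ 541.9 -425.1    5.5] max [ 656.5 -298.6   14.6] rect [ 602.  -362.1] [120.4 126.5] 2.3
top cheek 121 med [ 568.8 -345.2   86.8] min [ 556.1 -404.3   80.1] max [ 646.3 -321.    90.8] rect [ 601.5 -362.5] [90.9 84.5] 1.7
top orange 235 med [ 504.7 -365.5   96.5] min [ 471.2 -377.9   89.5] max [ 540.5 -354.7  100.3] rect [ 505.8 -366.1] [71.3 23.4] 2.5
top bar 435 med [ 604.4 -360.5  100.4] min [ 549.8 -376.8   92.6] max [ 660.1 -347.2  105.1] rect [ 606.1 -375.4] [116.   56.8] 1.6
top roll 394 med [ 643.4 -162.1  104.7] min [ 626.5 -207.7   49.1] max [ 663.9 -114.5  117.7] rect [ 646.8 -161.8] [100.2  27.8] 79.3
top rolltop 194 med [ 645.9 -162
[... 616 characters left out ...]
2.4 -365.1] [89.6 82.5] 1.5
side orange 250 med [ 508.6 -377.5   91.4] min [ 473.1 -381.5   85.3] max [ 542.  -356.3  100.1] rect [ 507.5 -369.1] [69.2 29.7] 1.0
side bar 1325 med [ 612.1 -372.    98.2] min [ 549.1 -381.8   85.8] max [ 661.  -187.3  107.8] rect [ 615.5 -287. ] [222.3 117.3] 82.8
side roll 508 med [ 641.6 -201.    93.5] min [ 627.5 -211.8   47.3] max [ 657.2 -150.7  115.5] rect [ 646.3 -168.2] [89.9 25.8] 79.6
side rolltop 166 med [ 645.8 -175.4  112.7] min [ 633.5 -191.5  105.2] max [ 659.5 -142.9  116. ] rect [ 647.3 -166.6] [52.6 24.8] 79.2
side rest 420 med [ 638.5 -191.9   30.8] min [ 612.3 -220.4   22.6] max [ 675.9 -112.8   33.6] rect [ 645.1 -163.5] [114.3  53.6] 80.0
```

View pics/crop.png

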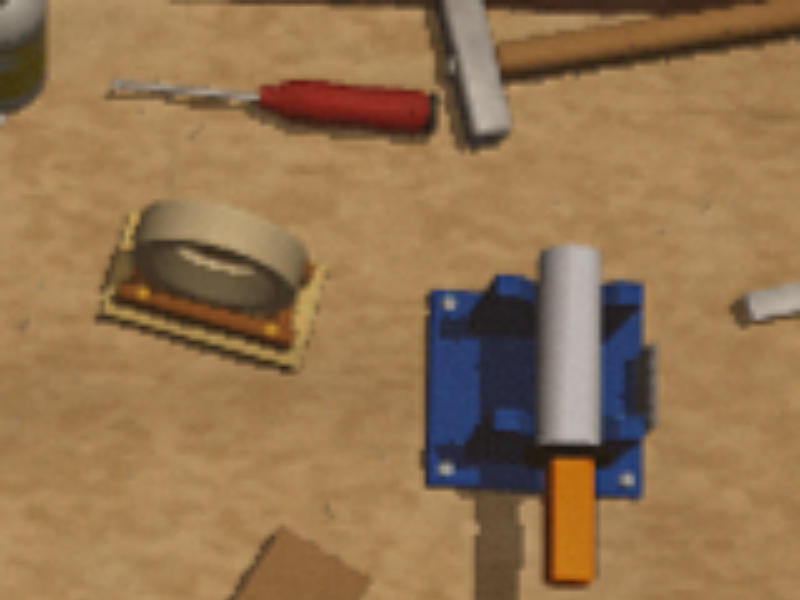

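The crop shows the cream roll on edge in the wooden rest and the spindle in the blue stand. Next I approach the handle and check it with the wrist camera.

```bash
cat >> h.py <<'E'
def down(yaw):
    c,s=np.cos(yaw),np.sin(yaw)
    return np.array([[-c,-s,0],[-s,c,0],[0,0,-1.]])
G=78.  # grip distance behind spindle origin
def tcp(o,yaw): # TCP for spindle origin o (level), tool down
    return np.array(o,float)-G*np.array([np.cos(yaw),np.sin(yaw),0])-[0,0,19]
SY=0.04; SO=np.array([602.4,-363.3,85.]); RY=-0.186; RO=np.array([646.5,-163.3,66.])
def stat():
    s=state(); print("t",round(s["clock"],2),"pos",np.round(s["tool_pos"],1),"F",np.round(s["contact_force"],1),"M",np.round(s["moment"],2),"open",round(s["opening"],1),"ff",np.round(s["finger_force"],1),"j",np.round(s["joints"],2))
E
python3 - <<'E'
from h import *
p=np.load("top.npz")["p"]; r=np.hypot(p[...,0],p[...,1]); m=(r<720)&(r>200)&(p[...,1]>-350)&(p[...,2]>120); q=p[m]; print(len(q), q.min(0) if len(q) else 0, q.max(0) if len(q) else 0)
move_to([120,450,330],down(-0.2)); stat()
g=tcp(SO,SY)
move_to(g+[0,0,170],down(SY)); stat()
im,p=cloud("wrist"); cv2.imwrite("pics/w1.png",im[:,:,::-1]); np.savez("w1.npz",im=im,p=p)
hsv=cv2.cvtColor(im,cv2.COLOR_RGB2HSV)
H,S=hsv[...,0],hsv[...,1]
q=p[(H<18)&(S>170)&(p[...,2]>80)&(p[...,2]<110)]; print(len(q)); r=cv2.minAreaRect(q[:,:2].astype(np.float32)); print(r,np.median(q,0),q.min(0),q.max(0))
E
```

```text
4768 [  65.8562702  -166.29922495  120.01566854] [708.06447446 405.10746075 173.94990288]
t 0.91 pos [120.1 450.6 329.6] F [ 0.9 -0.8 -0.8] M [-0.   -0.04  0.02] open 91.8 ff 0.0 j [ 1.31 -0.    1.81  0.    1.33 -0.06]
t 4.11 pos [ 524.9 -365.7  236.1] F [ 0.3  0.3 -0.2] M [ 0.03 -0.03 -0.  ] open 92.1 ff 0.0 j [-0.61  0.36  1.58  0.    1.21 -2.22]
1500
((507.27032470703125, -365.107666015625), (70.2826156616211, 25.605375289916992), 2.5377814769744873) [ 509.10782062 -364.13697268   97.77372669] [ 471.82226723 -377.02464398   81.49760427] [ 542.67605615 -350.77028447  100.06364482]
```

View pics/w1.png

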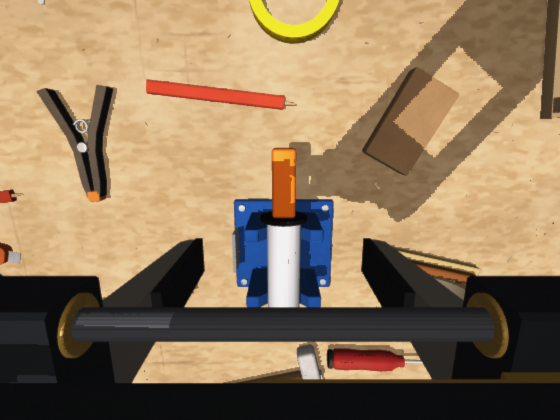

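The wrist view shows the handle at (285,183) and the collar at (285,217), agreeing with the earlier measurement to about 2 mm. Now I grasp, lift and check for droop.

```bash
sed -i 's/SY=0.04; SO=np.array(\[602.4,-363.3/SY=0.042; SO=np.array([603,-363.2/' h.py
python3 - <<'E'
from h import *
g=tcp(SO,SY)
servo_line(g+[0,0,60],down(SY),150)
print(servo_line(g,down(SY),120,stop_force=15)); stat()
set_gripper(18); stat()
servo_line(g+[0,0,75],down(SY),100); stat()
im,p=cloud("side"); np.savez("s2.npz",im=im,p=p); cv2.imwrite("pics/s2.png",cv2.resize(im[200:340,220:420],(800,560))[:,:,::-1])
hsv=cv2.cvtColor(im,cv2.COLOR_RGB2HSV); V=hsv[...,2]; S=hsv[...,1]
q=p[(S<60)&(V>110)&(p[...,2]>130)&(p[...,2]<190)&(p[...,0]>555)&(p[...,0]<680)&(abs(p[...,1]+363)<30)]
print(len(q),q.min(0),q.max(0))
for a in range(555,680,20):
    z=q[(q[:,0]>=a)&(q[:,0]<a+20)]
    if len(z)>5: print(a,np.percentile(z[:,2],[3,97]).round(1),np.percentile(z[:,1],[3,97]).round(1))
E
```

```text
False
t 5.69 pos [ 525.5 -366.7   66.5] F [ 0.2  0.6 -0. ] M [-0.01  0.    0.01] open 91.9 ff 0.0 j [-0.61  0.54  1.71  0.    0.89 -2.22]
t 6.72 pos [ 524.8 -365.8   66.1] F [-1.3  4.7  4.5] M [0.8  0.21 0.17] open 23.7 ff 30.0 j [-0.61  0.54  1.71  0.    0.89 -2.22]
t 7.62 pos [ 524.7 -366.2  140.4] F [ 0.2  0.1 -1.3] M [ 0.04  0.1  -0.02] open 24.1 ff 30.0 j [-0.61  0.45  1.66 -0.    1.03 -2.22]
1390 [ 555.22883266 -384.40396562  147.93931571] [ 664.51477643 -350.49725142  178.51543298]
555 [150.8 177.3] [-383.3 -366.4]
575 [151.3 177.4] [-382.1 -359.1]
595 [150.2 177.6] [-381.4 -359.8]
615 [150.9 177.7] [-380.5 -358.3]
635 [151.6 177.6] [-379.5 -356.2]
655 [151.7 177.4] [-378.6 -355.5]
```

View pics/s2.png

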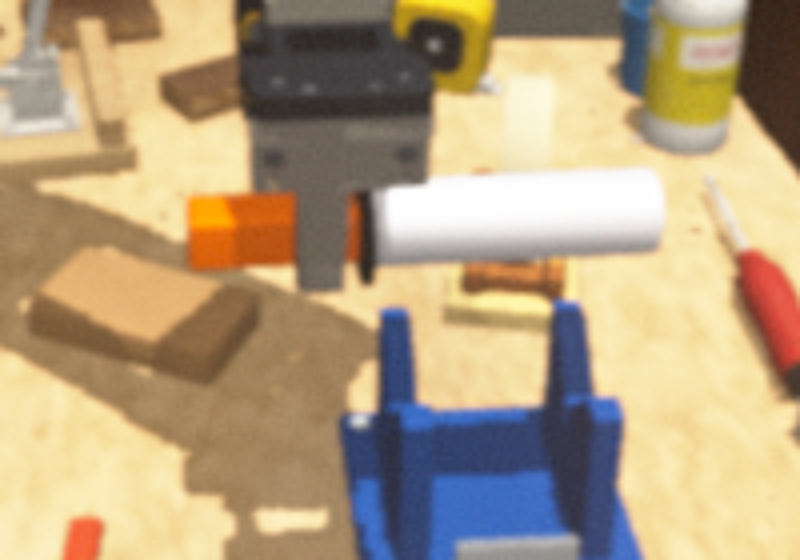

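The spindle is held level, with its tip at x≈664, as expected. Now insert it through the roll.

Run:
```python
from h import *
u=np.array([np.cos(RY),np.sin(RY),0])
pre=tcp(RO-112*u,RY)
move_to(pre+[0,0,125],down(RY)); stat()
servo_line(pre,down(RY),120,stop_force=15); stat()
print("stopped:",servo_line(tcp(RO-70*u,RY),down(RY),80,stop_force=5)); stat()
im,_=cloud("side"); cv2.imwrite("pics/s3.png",cv2.resize(im[200:320,260:420],(800,600))[:,:,::-1])
```

```text
t 8.66 pos [ 460.5 -128.8  172.1] F [ 0.7  0.1 -1.3] M [ 0.03  0.1  -0.04] open 23.8 ff 30.0 j [-0.28  0.17  1.98 -0.    0.98 -1.66]
t 9.85 pos [ 460.3 -128.4   47.5] F [ 0.7 -1.2 -1.7] M [0.01 0.11 0.  ] open 24.0 ff 30.0 j [-0.28  0.37  2.08 -0.    0.7  -1.66]
stopped: False
t 10.53 pos [ 500.6 -135.8   46.8] F [-1.6 -0.3 -1.1] M [ 0.01  0.12 -0.01] open 23.6 ff 30.0 j [-0.27  0.42  1.99  0.    0.73 -1.65]
```

View pics/s3.png

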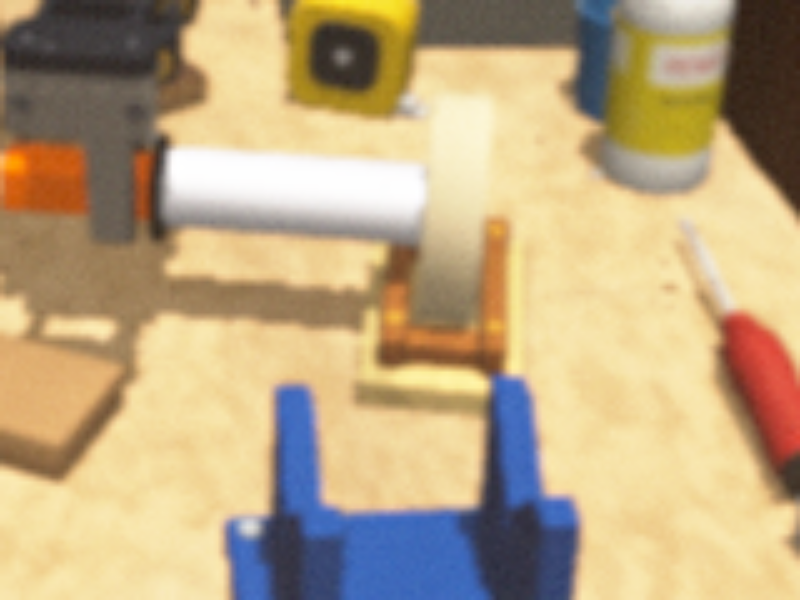

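The tip, at about (425,200) in the crop, has reached the near face of the roll with no contact force, so I continue through and lift.

Run:
```python
from h import *
hit=servo_line(tcp(RO,RY),down(RY),80,stop_force=5); print("stopped",hit); stat()
if not hit:
    servo_line(tcp(RO+[0,0,10],RY),down(RY),50); stat()
    servo_line(tcp(RO+[0,0,64],RY),down(RY),50); sleep(0.5); stat()
    im,p=cloud("side"); np.savez("s4.npz",im=im,p=p); cv2.imwrite("pics/s4.png",cv2.resize(im[160:300,260:440],(771,600))[:,:,::-1])
```

```text
stopped False
t 11.6 pos [ 569.2 -148.7   46.8] F [-0.5 -0.8 -1.5] M [-0.01  0.12 -0.06] open 23.5 ff 30.0 j [-0.26  0.5   1.84 -0.    0.8  -1.64]
t 11.95 pos [ 570.2 -149.    57.7] F [ 1.5 -1.1 -1.4] M [-0.03  0.14 -0.01] open 23.9 ff 30.0 j [-0.26  0.49  1.83  0.    0.82 -1.64]
t 13.68 pos [ 569.9 -148.9  111. ] F [-1.  -0.7 -2.2] M [ 0.14  0.21 -0.04] open 23.7 ff 30.0 j [-0.26  0.41  1.8   0.    0.93 -1.64]
```

View pics/s4.png

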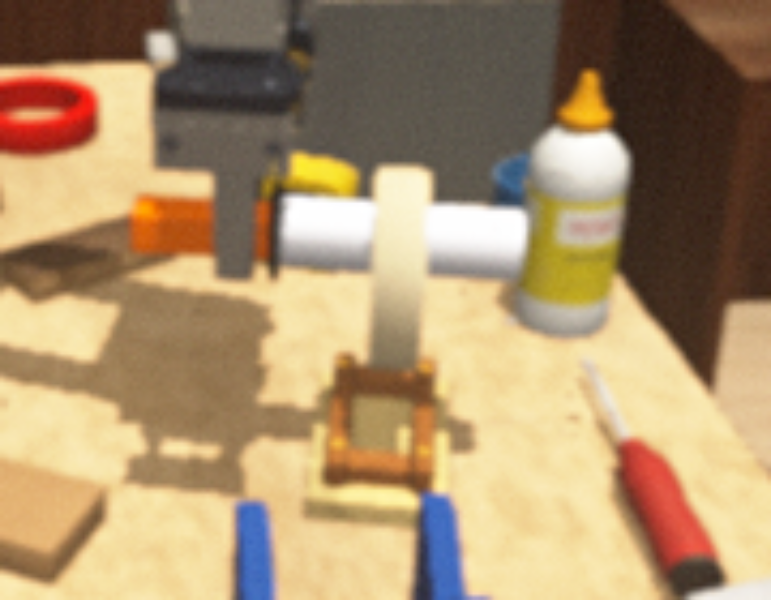

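The roll hangs mid-spindle, clear of the rest and level. Now I carry it slowly to above the stand and check the offsets.

Run:
```python
from h import *
servo_line(tcp(RO+[0,0,115],RY),down(RY),70)
servo_line(tcp(SO+[0,0,96],SY),down(SY),70); sleep(.5); stat()
im,p=cloud("side"); np.savez("s5.npz",im=im,p=p); cv2.imwrite("pics/s5.png",cv2.resize(im[150:360,220:420],(571,600))[:,:,::-1])
hsv=cv2.cvtColor(im,cv2.COLOR_RGB2HSV); V=hsv[...,2]; S=hsv[...,1]
a=(abs(p[...,1]+363)<75)&(p[...,2]>105)&(p[...,2]<225)&(p[...,0]>545)&(p[...,0]<690)
q=p[a&(S<60)&(V>110)]
for b in range(545,680,15):
    z=q[(q[:,0]>=b)&(q[:,0]<b+15)]
    if len(z)>5: print(b,len(z),np.percentile(z[:,2],[3,50,97]).round(1),np.percentile(z[:,1],[3,97]).round(1))
print("tip",np.percentile(q[:,0],99.5))
r=p[a&((p[...,2]<150)|(p[...,1]<-390))]; print("roll",len(r),cv2.minAreaRect(r[:,:2].astype(np.float32)),np.percentile(r,[3,97],axis=0).round(1))
```

```text
t 18.43 pos [ 525.1 -366.5  162. ] F [ 0.1 -0.4 -3.6] M [0.   0.21 0.02] open 23.8 ff 30.0 j [-0.61  0.43  1.65  0.    1.07 -2.22]
545 157 [172.1 190.2 198.7] [-383.9 -363.2]
560 201 [170.9 190.6 198.9] [-383.2 -358.8]
575 207 [170.2 189.5 198.8] [-382.4 -360.5]
590 293 [171.7 199.3 214. ] [-407.5 -348. ]
605 311 [186.8 204.7 214.4] [-408.3 -355.1]
620 138 [170.7 192.9 198.9] [-405.1 -359.8]
635 199 [172.8 190.9 198.9] [-379.8 -354.6]
650 182 [173.1 190.4 199.1] [-379.3 -357.6]
tip 663.6542569140732
roll 1072 ((598.5091552734375, -372.7008361816406), (80.22808837890625, 79.05897521972656), 64.26384735107422) [[ 591.8 -415.1  124.5]
 [ 621.2 -337.1  205.3]]
```

View pics/s5.png

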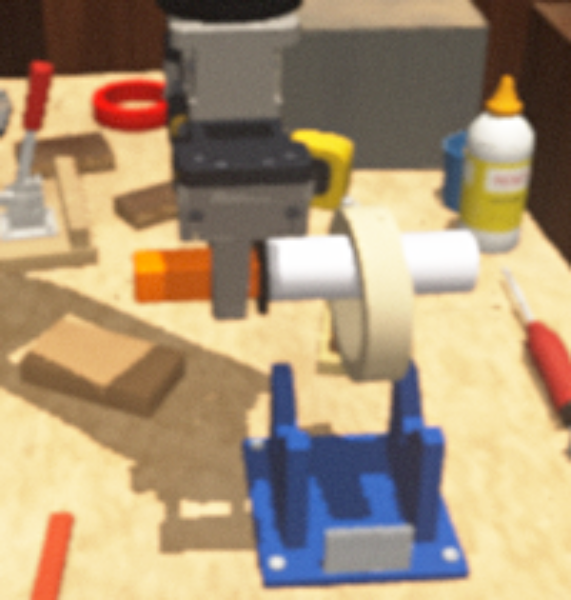

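The spindle is level. The roll may be slightly skewed on it, so I measure its yaw and centre from its top band before lowering.

Run:
```python
from h import *
def rep(n,im,p):
    hsv=cv2.cvtColor(im,cv2.COLOR_RGB2HSV); S=hsv[...,1]
    a=(abs(p[...,1]+363)<75)&(p[...,0]>560)&(p[...,0]<650)
    t=p[a&(p[...,2]>203)&(p[...,2]<218)]
    if len(t)>10: print(n,"top",len(t),cv2.minAreaRect(t[:,:2].astype(np.float32)),t[:,2].max())
    for lo in range(-420,-330,10):
        z=p[a&(p[...,1]>lo)&(p[...,1]<lo+10)&(p[...,2]>120)&((p[...,2]>203)|(p[...,1]<-388))]
        if len(z)>8: print(n,lo,len(z),np.percentile(z[:,0],[3,97]).round(1))
d=np.load("s5.npz"); rep("side",d["im"],d["p"])
rep("top",*cloud("top"))
```

```text
side top 357 ((604.8036499023438, -367.37451171875), (25.53371810913086, 61.07280731201172), 6.3144659996032715) 215.14815624094945
side -420 361 [597.9 622.3]
side -410 304 [596.8 621.2]
side -400 186 [560.6 619.6]
side -390 325 [560.2 617. ]
side -380 321 [561.1 615.2]
side -370 281 [561.6 612.9]
side -360 363 [565.6 605.8]
side -350 192 [565.6 601.5]
side -340 28 [561.7 590.6]
top top 81 ((611.5974731445312, -346.6534729003906), (21.516124725341797, 53.29733657836914), 49.858524322509766) 215.4884401672598
top -370 9 [560.9 567.9]
top -360 46 [560.5 613.4]
top -350 79 [561.4 613.4]
top -340 83 [561.7 611.3]
```

The roll is centred about 2.5 mm from the stand's middle, with at least 12 mm of clearance to each cheek. Lowering it now.

Run:
```python
from h import *
print(servo_line(tcp(SO+[0,0,12],SY),down(SY),60,stop_force=8)); stat()
print(servo_line(tcp(SO+[0,0,-1],SY),down(SY),20,stop_force=4)); stat()
set_gripper(50); stat()
sleep(.3)
g=np.array(state()["tool_pos"]); servo_line(g+[0,0,150],None,120); sleep(1.); stat()
im,p=cloud("side"); np.savez("s6.npz",im=im,p=p); cv2.imwrite("pics/s6.png",cv2.resize(im[200:360,220:420],(750,600))[:,:,::-1])
hsv=cv2.cvtColor(im,cv2.COLOR_RGB2HSV); V=hsv[...,2]; S=hsv[...,1]
a=(abs(p[...,1]+363)<30)&(p[...,2]>65)&(p[...,2]<108)&(p[...,0]>545)&(p[...,0]<690)
q=p[a&(S<60)&(V>110)]
for b in range(545,680,15):
    z=q[(q[:,0]>=b)&(q[:,0]<b+15)]
    if len(z)>5: print(b,len(z),np.percentile(z[:,2],[97]).round(1),np.percentile(z[:,1],[3,97]).round(1))
print("tip",np.percentile(q[:,0],99.5))
t=p[(abs(p[...,1]+363)<75)&(p[...,0]>560)&(p[...,0]<650)&(p[...,2]>107)&(p[...,2]<125)]; print(len(t),cv2.minAreaRect(t[:,:2].astype(np.float32)),t[:,2].max())
```

```text
False
t 20.08 pos [ 525.3 -366.7   78.5] F [ 0.1 -0.8 -2.8] M [0.04 0.25 0.01] open 23.8 ff 30.0 j [-0.61  0.52  1.7  -0.    0.91 -2.22]
True
t 20.64 pos [ 524.9 -365.8   66.3] F [1.9 1.7 2.1] M [ 0.33 -0.27  0.07] open 23.6 ff 30.0 j [-0.61  0.54  1.71  0.    0.89 -2.22]
t 21.2 pos [ 523.9 -365.8   65.6] F [ 0.7 -0.2  0.2] M [-0.01 -0.04 -0.  ] open 50.1 ff 0.0 j [-0.61  0.54  1.71 -0.    0.89 -2.22]
t 23.9 pos [ 524.  -365.8  215.7] F [ 0.6 -0.9 -0.3] M [-0.02  0.01 -0.  ] open 50.1 ff 0.0 j [-0.61  0.38  1.6  -0.    1.17 -2.22]
545 164 [103.8] [-383.2 -357.9]
560 177 [102.6] [-381.9 -355.5]
575 187 [102.8] [-381.2 -358.3]
590 95 [107.1] [-388.4 -359.9]
605 7 [107.9] [-393.  -388.5]
620 109 [103.1] [-379.6 -355.2]
635 181 [103.] [-379.1 -350.8]
650 159 [102.8] [-378.4 -352.4]
tip 663.3474018588988
362 ((604.9048461914062, -366.6268005371094), (25.714923858642578, 61.35756301879883), 8.204401016235352) 119.0950452991325
```

View pics/s6.png

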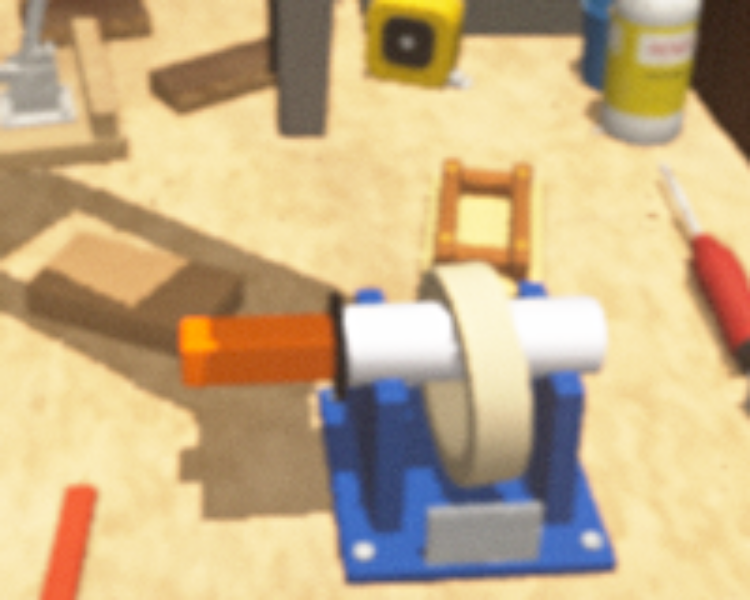

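The final view shows the spindle seated level in both notches (axis about 85 mm up), with the roll hanging at (480,375) between the cheeks and the gripper clear.

```bash
python3 -c "
from workcell import *
print(job_done())"
```

```text
the job is handed in; nothing more can be done
None
```

I handed the job in at about 24 s on the robot's clock: the spindle lies level in both notches, the roll hangs on it between the cheeks, and I gave the other things no contact; the judge's result was not shown.

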